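# Seat the tube block in the mixer's nest

## Robot

A 6-joint arm with a two-finger parallel gripper is mounted at the origin on a cart in front of the work surface, level with it; the furniture and walls round the work are solid. World frame = base frame: x ahead of the robot, y to its left, z up, the work surface at z = 0. Lengths are in m, angles in rad, forces in N, time in s.
With the tool pointing down it reaches from about 0.4 to 0.825 m from the base axis. Payload 7 kg.
Tool frame: the origin (TCP) lies on the centre line of the jaws, within the pads' length; the fingertips stand 22 mm ahead of it and the grasp point (between the pads) lies 3 mm ahead of it; z points along the fingers, y is the direction in which the jaws open and shut (so a half turn about z gives the same grasp; the last joint's range is limited). The gripper opens to 88 mm and grips with 3 to 60 N. Pads are 19 mm wide; open, the fingers measure 130 mm over their backs; the gripper's body (78 mm by 193 mm) begins 47 mm behind the grasp point.
Start: joints at [1.403, 0.359, 0.012, 0, -1.224, -0.288], TCP at [0.297, 0.606, 0.249] pointing down, gripper open.
Joint ranges: [-3.07, 3.07], [-1.43, 2.12], [-1.02, 1.25], [-3.03, 1.67], [-3.05, -0], [-3.03, 3.03]. Speed limits (rad/s): [2.39, 2.39, 3.01, 3.14, 3.14, 3.14].

## Interface

Orientations are given as [roll, pitch, yaw] about the fixed x, y, z axes, in that order (R = Rz(yaw) Ry(pitch) Rx(roll)).
In Python, from station import arm gives the robot as it stands. The module is installed in compiled form; this text tells all that it offers.
- The arm moves only by the tool arm_command, never from a script. Its argument "motion" is a list of rows, each a list of 3 entries, a list of its own where there are three numbers: the shift along the tool's x, y, z in mm, then the turn, a rotation vector about the tool's x, y, z in degrees, then the opening, from 0 (shut) to 1 (fully open). In form: [[[tx, ty, tz], [wx, wy, wz], grip], ...]. A call has 1 to 20 rows; each row shifts and turns the commanded pose from where the row before left it, along the tool's axes as they then stand; what a row does not reach is not made up. A row lasts 1/12 s, in which the tool goes at most 41.7 mm and 7.16 degrees, less where a joint would pass 70% of its speed; a pose out of reach is approached as far as the arm can. A call is refused whole if a number of a shift passes 41.7 or a number of a turn 7.16, either way. A call with a gripper value outside its range is refused whole. The fingers move at their own pace and stop on an object; "newtons" is the grip in N (left out, the last holds). Time passes only in rows, so rows that do not move let the fingers close. It gives the time, the measured TCP pose, the force and the opening at its end, in the units of the state.
- arm.get_state(): the state, without advancing time (a new reading comes with each control period).
- arm.grab_frame(name): name is "side" or "top"; returns the picture (384x512x3 uint8, red, green, blue); there is no depth.
- arm.camera_info(name): a dict with "fov_y" (degrees; the focal length in pixels is half the picture's height over the tangent of half this angle, whatever the lens; pixels are square), "cx", "cy" (the principal point, pixels), "view" (4x4, takes a point from world to camera coordinates). Camera axes: x right, y down, z forward; pixel columns grow to the right and rows downward; lengths in m; the calibration is good to about 2 mm. A picture is of the moment at which its call begins. camera_info takes no time and is no camera call.
- arm.job_done(): hands the job in, once; it reports no verdict.
The state is a dict: "t": time; "q": joint angles; "qd": joint speeds; "joint_efforts": joint torques, N m; "eef_pos": TCP position; "ee_rot": TCP orientation; "force": force on the tool from outside, world axes, zero at the start; "moment": the same for the moment, N m; "width": finger opening in m.
Only numpy, scipy, OpenCV 4.12 (cv2) and the standard library are available. Lean on these libraries where they do the work, as an engineer would, in place of code of your own. Each camera call takes 0.05 s, during which the arm holds its last target. There are 200 camera calls.

## Task

The metal tube block lies loose on the loading deck of the block mixer. Work it into the rectangular nest behind it until it sits flat and fully home on the nest's floor, clamped by the spring pusher in the far wall, then leave it. Do not disturb the bottles, flask, dish and tube standing round the mixer.

Things in the scene. Friction and masses are not known exactly. Their poses are not given: they have to be found in the camera images.
- mixer: Block mixer, a fixed bench instrument, 250 (x) x 160 (y) x 60 mm high. Origin: centre of its underside, on the worktop. Its +x points away from the robot (turned by up to 0.2 rad), z up. Its flat top, the loading deck, at z = 60 mm, holds a fence on the +y side and, in the far half, a rectangular nest open upward. Front edge at x = -125 mm.
- nest (a point): Middle of the nest's flat floor, where a seated block's origin belongs; axes as the mixer's, at x 58, y 16.75, z 45 mm of the mixer. The nest is 15 mm deep. Its walls stand, from this point, at x = -38 (near wall, sharp edge), x = +40.5 (far wall), y = -48.25 (mouth chamfered 3 mm) and y = +48.25 mm (fence side).
- near_edge (a point): Middle of the upper edge of the nest's near wall, level with the deck, at x 20, y 16.75, z 60 mm of the mixer. The block goes in over this edge, from the deck.
- fence_mid (a point): A point on the foot of the fence's guiding face, at x 0, y 65, z 60 mm of the mixer. The fence is a straight metal bar along the mixer's x from x = -115 to +118 mm, 9 mm thick, 12 mm high above the deck; its guiding face looks to the mixer's -y, flush with the nest's side wall, so a block that lies along it is in line with the nest.
- pusher_slot (a point): Middle of the upper edge of the nest's far wall (x 98.5, y 16.75, z 60 mm of the mixer), above the spring pusher: a blunt steel tongue 50 mm wide that stands 6 mm out of the wall, its top 0.5 mm below the deck. It makes the free nest 3.5 mm too short for the block, so a block let down level rests on it instead of going in.
- pusher (a joint): Spring pusher in the nest's far wall: 0 when free (6 mm out of the wall); grows, in m, as it is pushed back along the mixer's +x, to 0.009 at most. It takes about 5 N to start and 0.8 N more per mm; reads about 0.0035 with the block seated against the near wall. A tilted block must drive it to about 0.0055 (some 10 N) before its rear edge clears the near wall.
- tube_block: Loose aluminium block, 76 (x) x 94 (y) x 36 mm (z), 0.35 to 0.65 kg, dark tube bores on top (flat and closed to contact). Origin: centre of underside. Lies flat on the deck before the nest, x along the mixer's x within 0.2 rad, up to 40 mm off the fence. Too big to grip; slides when pushed. Half over the near edge it tips, front edge down to the nest floor; friction can hold its rear edge up later.
- small_bottle: Bystander: a 100 ml screw-cap bottle, 57 x 104 mm high, standing on the open (-y) side of the mixer. Origin: centre of its underside, or of the side it lies on. Leave it alone.
- dish: Bystander: a Petri dish, 92 mm across, 16 mm high, near the mixer's front corner on the open side. Origin: centre of its underside, or of the side it lies on. Leave it alone.
- flask_a: Bystander: a stoppered conical flask, 63 x 141 mm high, beside the far end of the mixer on the open side. Origin: centre of its underside, or of the side it lies on. Leave it alone.
- capped_tube: Bystander: a capped centrifuge tube, 120 mm long, 19 mm thick, lying beside the mixer's fence side. Origin: centre of its underside, or of the side it lies on. Leave it alone.
- small_bottle_b: Bystander: a second 100 ml screw-cap bottle, 57 x 104 mm high, beside the far end of the mixer on the fence side. Origin: centre of its underside, or of the side it lies on. Leave it alone.
Not all that is in view belongs to the job. What is shaped like the tube_block but blue or red is not meant.

How it is judged:
By the outcome, as a careful person would: the job done as asked, in the order asked, and still so for the second after the job is handed in, with the robot touching nothing.
It also fails if it takes over 58 s, if anything falls off the work surface, if the arm or the gripper's body presses on something with over 40 N, if the wrist force passes 120 N, or if a joint passes its speed limit or range.

## Working session

There is one attempt and no reset: what is moved stays moved. The work goes in short steps, Python scripts to look and compute and a tool call to move; the robot and the scene stay as the last step left them, time stands still between calls to the robot, and variables do not carry over. Pictures are saved under pics/ and viewed, on a budget of 10 in all, crops included, one or two more only if the job needs it, and the job is handed in when it is done.

Besides the shell and the picture viewer there is one more tool, called after "Emit:" in YAML: its name, and indented under it one key for each argument. arm_command: Moves the arm, as the interface text tells. Its arguments: {"type":"object","properties":{"motion":{"type":"array","items":{"type":"array"}},"newtons":{"type":"number"}},"required":["motion"]}

```bash
mkdir -p pics; cat > h.py <<'E'
import numpy as np, cv2
from station import arm
def save(cam,name):
    im=arm.grab_frame(cam); cv2.imwrite('pics/'+name,im[:,:,::-1]); return im
def cam(n):
    i=arm.camera_info(n); V=np.array(i['view']); f=192/np.tan(np.radians(i['fov_y'])/2); return i,V,f
def ray(n,px,z):
    i,V,f=cam(n); R=V[:3,:3];c=-R.T@V[:3,3]
    d=R.T@np.array([(px[0]-i['cx'])/f,(px[1]-i['cy'])/f,1]); return c+d*(z-c[2])/d[2]
def proj(n,p):
    i,V,f=cam(n); q=V[:3,:3]@np.array(p)+V[:3,3]; return np.array([i['cx']+f*q[0]/q[2],i['cy']+f*q[1]/q[2]])
E
python3 - <<'E'
from h import *
a=save('top','t0.png');b=save('side','s0.png')
for n in('top','side'):
    i,V,f=cam(n);print(n,i,-V[:3,:3].T@V[:3,3])
print(arm.get_state())
E
```

```text
top {'fov_y': 45.39239822465741, 'cx': 251.27575703632925, 'cy': 188.8091491836892, 'view': array([[-0.01001479, -0.9999374 , -0.00498907,  0.03066806],
       [-0.99715674,  0.01035935, -0.07463999,  0.53559736],
       [ 0.07468701,  0.00422738, -0.99719806,  1.13369188],
       [ 0.        ,  0.        ,  0.        ,  1.        ]])} [0.4497096  0.02032515 1.17064533]
side {'fov_y': 44.87837719767509, 'cx': 255.44465863950657, 'cy': 194.18419880037908, 'view': array([[ 0.99905757,  0.04118942, -0.01368953, -0.552163  ],
       [ 0.01672197, -0.6562964 , -0.75431784,  0.04690423],
       [-0.0400543 ,  0.75337803, -0.65636666,  1.39174556],
       [ 0.        ,  0.        ,  0.        ,  1.        ]])} [ 0.60660368 -0.99498418  0.94131723]
{'t': 0.1, 'q': array([ 1.40310554e+00,  3.59332231e-01,  1.11110409e-02, -3.41118252e-04,
       -1.22409576e+00, -2.88097881e-01]), 'qd': array([ 0.00162541, -0.00027012,  0.00136086,  0.00032132, -0.00145999,
        0.00044418]), 'joint_efforts': array([-1.13115027e-03, -5.84163880e+01,  2.93751669e+01,  7.01539949e+00,
        1.01908043e-02, -5.09614460e-05]), 'eef_pos': array([0.29694568, 0.60569793, 0.24768234]), 'ee_rot': array([ 3.14004358e+00, -1.24628428e-04, -4.55904726e-01]), 'force': array([-0.02266481, -0.17537072, -0.08341477]), 'moment': array([ 0.01226711, -0.02175863,  0.00063515]), 'width': 0.08774735705868256}
```

View pics/t0.png

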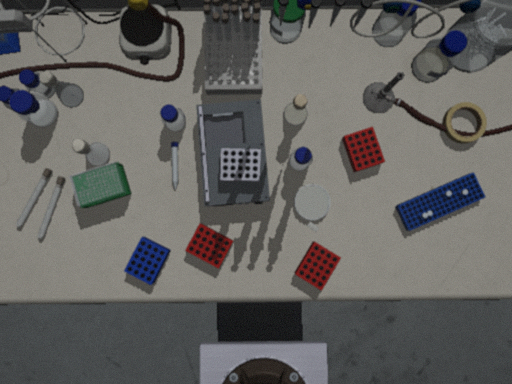

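View pics/s0.png

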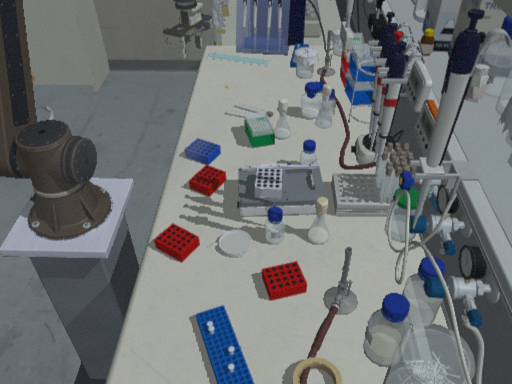

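The top view shows these candidates: a light grey block with dark bores on the mixer at (240,163), red racks at (364,149), (209,245) and (318,265), and a blue rack at (148,260). By the description I choose the grey one on the mixer deck, at about (268,180) in the side view. I'll check that choice in a close crop.

```bash
python3 - <<'E'
import cv2,numpy as np
a=cv2.imread('pics/t0.png')[90:220,160:340];b=cv2.imread('pics/s0.png')[150:255,220:360]
a=cv2.resize(a,(540,390),interpolation=cv2.INTER_CUBIC)
cv2.imwrite('pics/c0.png',cv2.resize(cv2.imread('pics/t0.png')[92:212,185:335],(800,640)[:2] and (750,600),interpolation=cv2.INTER_CUBIC))
E
```

```text
(no output)
```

View pics/c0.png

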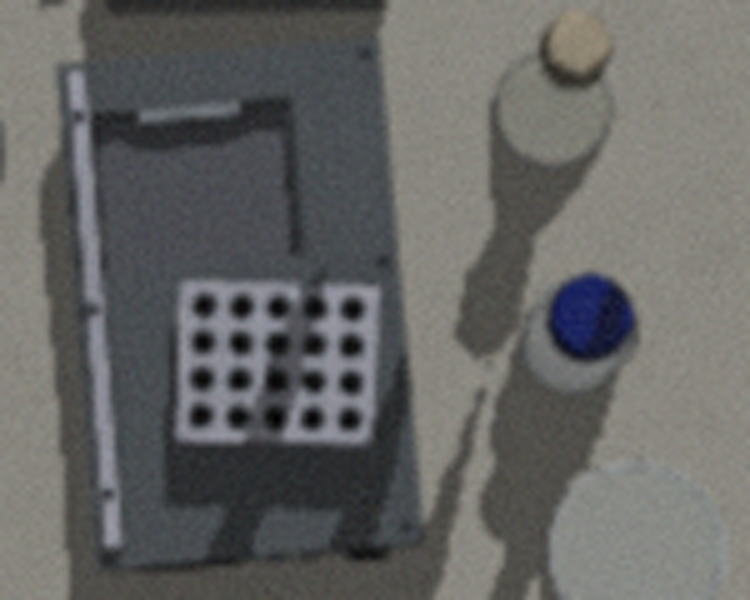

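The crop confirms the light grey 4x5-bore block on the deck. In crop pixels its top corners are about (182,281), (381,287), (373,440) and (177,441). The fence is the white bar on the left, and the pusher tongue shows at (190,112) on the nest's far wall.

```bash
cat >> h.py <<'E'
def c2(u,v,z): return ray('top',(185+u/5-.4,92+v/5-.4),z)[:2]
def fit(loc,W):
    loc=np.array(loc,float);W=np.array(W);lc=loc.mean(0);wc=W.mean(0);a=loc-lc;b=W-wc
    th=np.arctan2((a[:,0]*b[:,1]-a[:,1]*b[:,0]).sum(),(a*b).sum());R=np.array([[np.cos(th),-np.sin(th)],[np.sin(th),np.cos(th)]])
    t=wc-R@lc;return th,R,t,(W-(loc@R.T+t))*1e3
E
python3 - <<'E'
from h import *
# mixer: deck corners (far-left hidden by fence), nest far corners
loc=[[.125,-.08],[-.125,-.08],[-.125,.08],[.125,.08],[.0985,-.0315]]
W=[c2(378,40,.06),c2(422,540,.06),c2(103,567,.06),c2(60,66,.06),c2(291,97,.06)]
th,R,t,r=fit(loc,W);print('mixer',th,t,r.round(1))
# fence top edges z=.072 : inner face line y=.065
for u,v in((82,70),(120,545),(68,70),(105,545)): print('fence',(R.T@(c2(u,v,.072)-t)*1e3).round(1))
B=[[.038,.047],[.038,-.047],[-.038,-.047],[-.038,.047]]
Wb=[c2(*p,.096) for p in((182,281),(381,287),(373,440),(177,441))]
tb,Rb,pb,r=fit(B,Wb);print('block',tb,tb-th,pb,(R.T@(pb-t)*1e3).round(1),r.round(1))
for n,p,z in(('bottle',(592,315),.104),('flask',(578,45),.141),('dish',(637,545),.016)):
    w=c2(*p,z);print(n,w,(R.T@(w-t)*1e3).round())
for n,p,z in(('b2',(169,113),.104),('tubeTop',(177,145),.019),('tubeBot',(175,185),.019)):
    w=ray('top',p,z)[:2];print(n,w,(R.T@(w-t)*1e3).round())
E
```

```text
mixer 0.07585728099623532 [0.62394877 0.06912388] [[-1.8  2. ]
 [ 0.9  2.5]
 [ 1.5 -2.5]
 [-0.9 -0.8]
 [ 0.3 -1.2]]
fence [117.9  67.5]
fence [-114.5   67.3]
fence [118.5  74.3]
fence [-113.8   74.4]
block -0.033648700318744014 -0.10950598131497932 [0.58908651 0.05029155] [-36.2 -16.1] [[-0.5 -0.5]
 [-1.2 -0.6]
 [ 2.2  1.4]
 [-0.5 -0.3]]
bottle [ 0.60866833 -0.09707674] [ -28. -165.]
flask [ 0.72740336 -0.08890976] [  91. -165.]
dish [ 0.50485802 -0.12724066] [-134. -187.]
b2 [0.71111548 0.21731819] [ 98. 141.]
tubeTop [0.64931856 0.21243436] [ 36. 141.]
tubeBot [0.54758334 0.21726611] [-65. 154.]
```

Emit:
arm_command:
  motion:
    - [[27.6,21.7,0],[0,0,0],0]
    - [[27.6,21.7,0],[0,0,0],0]
    - [[27.6,21.7,0],[0,0,0],0]
    - [[27.6,21.7,0],[0,0,0],0]
    - [[27.6,21.7,0],[0,0,0],0]
    - [[27.6,21.7,0],[0,0,0],0]
    - [[27.6,21.7,0],[0,0,0],0]
    - [[27.6,21.7,0],[0,0,0],0]
    - [[27.6,21.7,0],[0,0,0],0]
    - [[27.6,21.7,0],[0,0,0],0]
    - [[27.6,21.7,0],[0,0,0],0]
    - [[27.6,21.7,0],[0,0,0],0]
    - [[27.6,21.7,0],[0,0,0],0]
    - [[27.6,21.7,0],[0,0,0],0]
    - [[27.6,21.7,0],[0,0,0],0]
    - [[27.6,21.7,0],[0,0,0],0]
    - [[27.6,21.7,0],[0,0,0],0]
    - [[27.6,21.7,0],[0,0,0],0]
    - [[27.6,21.7,0],[0,0,0],0]
    - [[27.6,21.7,0],[0,0,0],0]
  newtons: 30

```text
t: 1.77
eef_pos: [0.602, -0.0283, 0.2483]
ee_rot: [3.141, 0.001, -0.456]
force: [0.4, 1.6, 0.3]
width: 0.0006
```

Emit:
arm_command:
  motion:
    - [[0,0,0],[0,0,-6.1],0]
    - [[0,0,0],[0,0,-6.1],0]
    - [[0,0,0],[0,0,-6.1],0]
    - [[0,0,0],[0,0,-6.1],0]
    - [[0,0,0],[0,0,-6.1],0]
    - [[0,0,0],[0,0,0],0]
    - [[0,0,0],[0,0,0],0]

```text
t: 2.35
eef_pos: [0.6016, -0.0266, 0.2483]
ee_rot: [3.142, 0.001, 0.073]
force: [-0.8, 0.5, -0.7]
width: 0.0008
```

```bash
cat >> h.py <<'E'
TH=.0759;T=np.array([.6238,.0705]);RM=np.array([[np.cos(TH),-np.sin(TH)],[np.sin(TH),np.cos(TH)]])
def st():
    s=arm.get_state();p=s['eef_pos'];m=RM.T@(p[:2]-T)*1e3
    print('t',round(s['t'],2),'tcp mixer mm',m.round(1),'tip z',round((p[2]-.022)*1e3,1),'rpy',s['ee_rot'].round(3),'F',s['force'].round(1),'w',round(s['width'],4),'q',s['q'].round(2))
E
python3 -c "from h import *;st();save('top','t1.png')"
```

```text
t 2.35 tcp mixer mm [-29.5 -95.2] tip z 226.3 rpy [3.142e+00 1.000e-03 7.300e-02] F [-0.8  0.5 -0.7] w 0.0008 q [ 0.28  0.24 -0.16 -0.   -1.18  1.36]
```

Emit:
arm_command:
  motion:
    - [[0,0,10],[0,0,0],0]
    - [[0,0,24],[0,0,0],0]
    - [[0,0,24],[0,0,0],0]
    - [[0,0,24],[0,0,0],0]
    - [[0,0,24],[0,0,0],0]
    - [[0,0,24],[0,0,0],0]
    - [[0,0,18],[0,0,0],0]
    - [[0,0,10],[0,0,0],0]
    - [[0,0,0],[0,0,0],0]
    - [[0,0,0],[0,0,0],0]

```text
t: 3.23
eef_pos: [0.6017, -0.0266, 0.0904]
ee_rot: [3.141, 0.001, 0.076]
force: [-0.1, 1.2, 0.4]
width: 0.0004
```

```bash
python3 -c "
from h import *
st();a=save('top','t2.png');b=save('side','s2.png')
A=cv2.resize(a[92:212,185:335],(500,400),interpolation=2);B=cv2.resize(b[150:250,215:340],(500,400),interpolation=2)
cv2.imwrite('pics/c2.png',np.vstack([A,B])[:,:,::-1][:800]) 
cv2.imwrite('pics/c2.png',cv2.resize(np.hstack([A,B])[:,:,::-1],(800,320)))"
```

```text
t 3.23 tcp mixer mm [-29.4 -95.2] tip z 68.4 rpy [3.141e+00 1.000e-03 7.600e-02] F [-0.1  1.2  0.4] w 0.0004 q [ 0.28  0.39 -0.35  0.   -0.84  1.37]
```

View pics/c2.png

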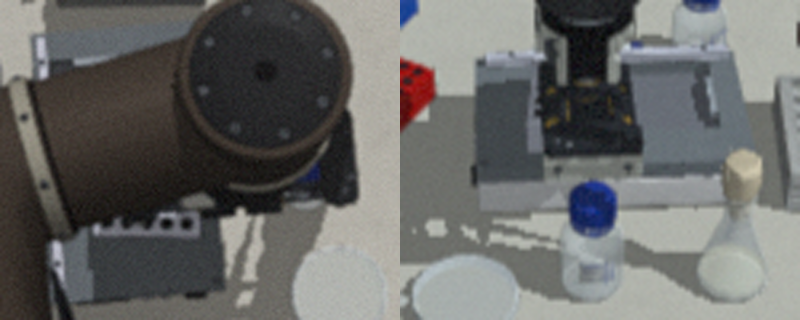

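The views show the shut gripper beside the block's open side, clear of the bottle (cap at about (592,205) in the crop). Next I push toward the fence.

Emit:
arm_command:
  motion:
    - [[0,-3,0],[0,0,0],0]
    - [[0,-3,0],[0,0,0],0]
    - [[0,-3,0],[0,0,0],0]
    - [[0,-3,0],[0,0,0],0]
    - [[0,-3,0],[0,0,0],0]
    - [[0,-3,0],[0,0,0],0]
    - [[0,-3,0],[0,0,0],0]
    - [[0,-3,0],[0,0,0],0]
    - [[0,-3,0],[0,0,0],0]
    - [[0,-3,0],[0,0,0],0]
    - [[0,-3,0],[0,0,0],0]
    - [[0,-3,0],[0,0,0],0]
    - [[0,-3,0],[0,0,0],0]

```text
t: 4.42
eef_pos: [0.599, 0.0124, 0.0909]
ee_rot: [3.141, -0.0, 0.077]
force: [0.7, -4.9, 5.0]
width: 0.0007
```

```bash
python3 -c "from h import *;st()"
```

```text
t 4.42 tcp mixer mm [-29.2 -56.1] tip z 68.9 rpy [ 3.141 -0.     0.077] F [ 0.7 -4.9  5. ] w 0.0007 q [ 0.35  0.38 -0.35  0.   -0.84  1.3 ]
```

Emit:
arm_command:
  motion:
    - [[0,-1.5,0],[0,0,0],0]
    - [[0,-1.5,0],[0,0,0],0]
    - [[0,-1.5,0],[0,0,0],0]
    - [[0,-1,0],[0,0,0],0]

```text
t: 4.75
eef_pos: [0.5984, 0.0177, 0.0908]
ee_rot: [3.141, -0.0, 0.077]
force: [0.4, -5.6, 5.0]
width: 0.0004
```

Emit:
arm_command:
  motion:
    - [[0,-1,0],[0,0,0],0]
    - [[0,0,0],[0,0,0],0]

```text
t: 4.92
eef_pos: [0.5983, 0.0188, 0.0907]
ee_rot: [3.141, -0.0, 0.077]
force: [1.4, -3.8, 4.4]
width: 0.0007
```

Emit:
arm_command:
  motion:
    - [[0,-1,0],[0,0,0],0]
    - [[0,-0.5,0],[0,0,0],0]

```text
t: 5.08
eef_pos: [0.5982, 0.0201, 0.0907]
ee_rot: [3.141, 0.0, 0.077]
force: [0.8, -5.2, 5.0]
width: 0.0004
```

Emit:
arm_command:
  motion:
    - [[0,-1,0],[0,0,0],0]
    - [[0,0,0],[0,0,0],0]

```text
t: 5.25
eef_pos: [0.598, 0.0208, 0.0907]
ee_rot: [3.141, 0.0, 0.077]
force: [1.4, -6.9, 4.5]
width: 0.0006
```

Emit:
arm_command:
  motion:
    - [[0,-1,0],[0,0,0],0]
    - [[0,0,0],[0,0,0],0]

```text
t: 5.42
eef_pos: [0.5976, 0.021, 0.0907]
ee_rot: [3.14, 0.001, 0.077]
force: [1.1, -10.8, 6.4]
width: 0.0002
```

Emit:
arm_command:
  motion:
    - [[0,-1,0],[0,0,0],0]
    - [[0,0,0],[0,0,0],0]

```text
t: 5.58
eef_pos: [0.5971, 0.0212, 0.0907]
ee_rot: [3.139, 0.002, 0.076]
force: [0.1, -14.6, 6.5]
width: 0.0001
```

```bash
python3 -c "from h import *;st()"
```

```text
t 5.58 tcp mixer mm [-30.3 -47.1] tip z 68.7 rpy [3.139e+00 2.000e-03 7.600e-02] F [  0.1 -14.6   6.5] w 0.0001 q [ 0.36  0.38 -0.36  0.   -0.84  1.28]
```

Emit:
arm_command:
  motion:
    - [[0,6,0],[0,0,0],0]
    - [[0,6,0],[0,0,0],0]
    - [[0,0,-20],[0,0,0],0]
    - [[0,0,-30],[0,0,0],0]
    - [[0,0,-30],[0,0,0],0]
    - [[-20,-20,0],[0,0,0],0.4]
    - [[-20,-25,0],[0,0,0],0.4]
    - [[-20,-20,0],[0,0,0],0.4]
    - [[-9,-15,0],[0,0,0],0.4]
    - [[0,0,0],[0,0,0],0.4]
    - [[0,0,0],[0,0,0],0.4]

```text
t: 6.5
eef_pos: [0.5233, 0.0868, 0.1706]
ee_rot: [-3.141, -0.0, 0.078]
force: [0.9, 0.1, 0.7]
width: 0.0327
```

```bash
python3 -c "
from h import *
st();a=save('top','t3.png');b=save('side','s3.png')
A=cv2.resize(a[92:212,185:335],(500,400),interpolation=2);B=cv2.resize(b[150:250,215:340],(500,400),interpolation=2)
cv2.imwrite('pics/c3.png',cv2.resize(np.hstack([A,B])[:,:,::-1],(800,320)))"
```

```text
t 6.5 tcp mixer mm [-98.9  23.9] tip z 148.6 rpy [-3.141 -0.     0.078] F [0.9 0.1 0.7] w 0.0327 q [ 0.53  0.19 -0.41 -0.   -0.97  1.12]
```

View pics/c3.png

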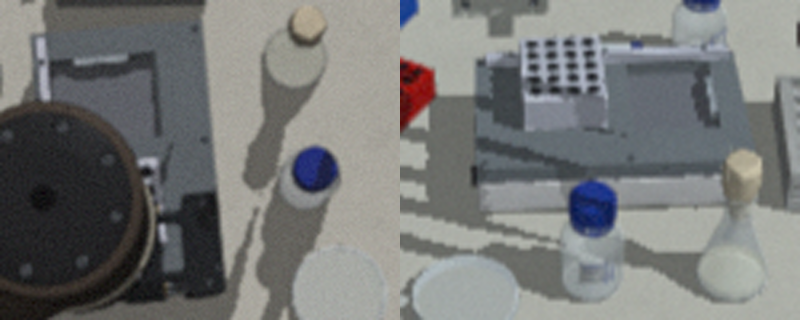

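The side crop shows the block lying flush along the fence, with its top corners at about (522,37), (600,37), (605,97) and (525,97).

```bash
python3 -c "
from h import *
Wb=[ray('side',(215+(u-400)/3.2-.4,150+v/3.2-.4),.096)[:2] for u,v in((600,37),(605,97),(525,97),(522,37))]
B=[[.038,.047],[.038,-.047],[-.038,-.047],[-.038,.047]]
tb,R,p,r=fit(B,Wb);print(tb-TH,(RM.T@(p-T)*1e3).round(1),r.round(1))"
```

```text
-0.026649379593094845 [-42.5  15.7] [[-1.9 -3.4]
 [-1.5  1.4]
 [ 2.7  3.4]
 [ 0.6 -1.4]]
```

Emit:
arm_command:
  motion:
    - [[-8,3,0],[0,0,0],0.4]
    - [[0,0,20],[0,0,0],0.4]
    - [[0,0,25],[0,0,0],0.4]
    - [[0,0,20],[0,0,0],0.4]
    - [[0,0,11],[0,0,0],0.4]
    - [[0,0,6],[0,0,0],0.4]
    - [[0,0,0],[0,0,0],0.4]
    - [[0,0,0],[0,0,0],0.4]

```text
t: 7.27
eef_pos: [0.5163, 0.0818, 0.0887]
ee_rot: [3.141, 0.0, 0.076]
force: [0.8, -0.2, 0.1]
width: 0.0352
```

Emit:
arm_command:
  motion:
    - [[4,0,0],[0,0,0],0.4]
    - [[4,0,0],[0,0,0],0.4]
    - [[4,0,0],[0,0,0],0.4]
    - [[4,0,0],[0,0,0],0.4]
    - [[4,0,0],[0,0,0],0.4]
    - [[4,0,0],[0,0,0],0.4]
    - [[4,0,0],[0,0,0],0.4]
    - [[4,0,0],[0,0,0],0.4]
    - [[4,0,0],[0,0,0],0.4]
    - [[4,0,0],[0,0,0],0.4]

```text
t: 8.1
eef_pos: [0.5563, 0.0852, 0.0885]
ee_rot: [3.141, 0.0, 0.076]
force: [-5.2, -0.7, 2.8]
width: 0.0349
```

```bash
python3 -c "from h import *;st()"
```

```text
t 8.1 tcp mixer mm [-66.2  19.7] tip z 66.5 rpy [3.141 0.    0.076] F [-5.2 -0.7  2.8] w 0.0349 q [ 0.5   0.33 -0.44 -0.   -0.8   1.15]
```

Emit:
arm_command:
  motion:
    - [[3.5,0,0],[0,0,0],0.4]
    - [[3.5,0,0],[0,0,0],0.4]
    - [[3.5,0,0],[0,0,0],0.4]
    - [[3.5,0,0],[0,0,0],0.4]
    - [[3.5,0,0],[0,0,0],0.4]
    - [[3.5,0,0],[0,0,0],0.4]
    - [[3.5,0,0],[0,0,0],0.4]
    - [[3.5,0,0],[0,0,0],0.4]
    - [[3,0,0],[0,0,0],0.4]
    - [[3,0,0],[0,0,0],0.4]

```text
t: 8.93
eef_pos: [0.5903, 0.0878, 0.0885]
ee_rot: [3.142, 0.0, 0.077]
force: [-4.2, -0.6, 1.5]
width: 0.0351
```

Emit:
arm_command:
  motion:
    - [[2,0,0],[0,0,0],0.4]
    - [[2,0,0],[0,0,0],0.4]
    - [[2,0,0],[0,0,0],0.4]
    - [[2,0,0],[0,0,0],0.4]
    - [[2,0,0],[0,0,0],0.4]
    - [[2,0,0],[0,0,0],0.4]

```text
t: 9.43
eef_pos: [0.6021, 0.0888, 0.0887]
ee_rot: [3.142, -0.0, 0.077]
force: [-4.9, -0.5, 3.5]
width: 0.0351
```

```bash
python3 -c "
from h import *
st();b=save('side','s4.png');cv2.imwrite('pics/c4.png',cv2.resize(b[150:250,215:340],(625,500),interpolation=2)[:,:,::-1])"
```

```text
t 9.43 tcp mixer mm [-20.3  19.8] tip z 66.7 rpy [ 3.142 -0.     0.077] F [-4.9 -0.5  3.5] w 0.0351 q [ 0.47  0.4  -0.33  0.   -0.84  1.18]
```

View pics/c4.png

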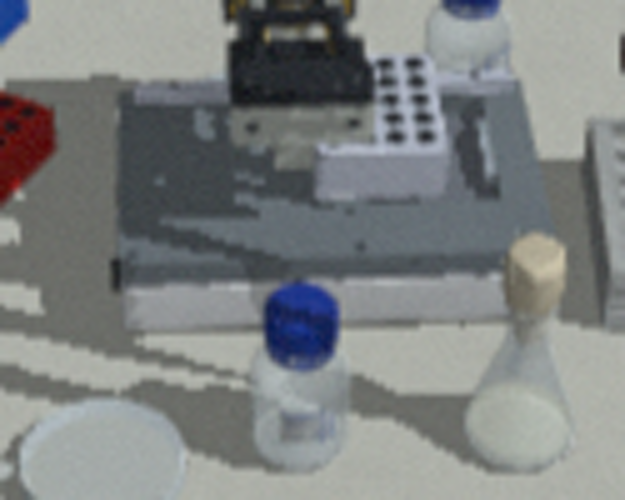

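The crop shows the block straight along the fence with its front half over the nest, and it looks level. The fingers are probably holding its rear by friction, so I back off briefly to let it tip and then look at the force.

Emit:
arm_command:
  motion:
    - [[-3,0,0],[0,0,0],0.4]
    - [[0,0,0],[0,0,0],0.4]
    - [[0,0,0],[0,0,0],0.4]
    - [[0,0,0],[0,0,0],0.4]

```text
t: 9.82
eef_pos: [0.5993, 0.0887, 0.0887]
ee_rot: [-3.141, -0.001, 0.077]
force: [0.7, 0.2, -0.3]
width: 0.0352
```

```bash
python3 -c "
from h import *
st();b=save('side','s5.png');cv2.imwrite('pics/c5.png',cv2.resize(b[150:250,215:340],(625,500),interpolation=2)[:,:,::-1])"
```

```text
t 9.82 tcp mixer mm [-23.1  20. ] tip z 66.7 rpy [-3.141e+00 -1.000e-03  7.700e-02] F [ 0.7  0.2 -0.3] w 0.0352 q [ 0.47  0.39 -0.34  0.   -0.84  1.18]
```

View pics/c5.png

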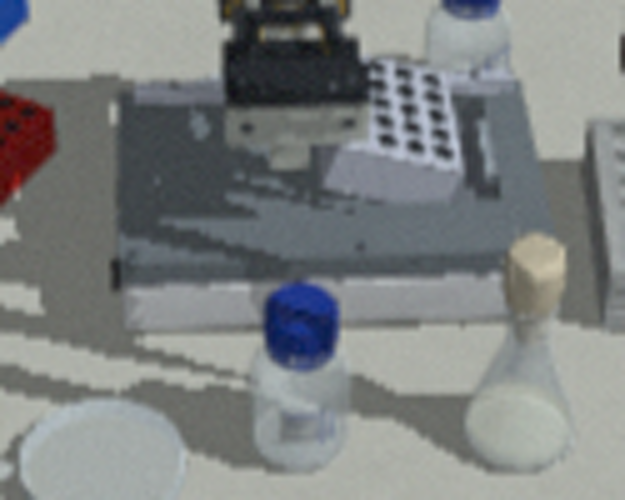

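It has tipped, with the front edge down in the nest (front top edge at about (460,160)). I push on gently.

Emit:
arm_command:
  motion:
    - [[2,0,1],[0,0,0],0.4]
    - [[2,0,1],[0,0,0],0.4]
    - [[2,0,0],[0,0,0],0.4]
    - [[2,0,0],[0,0,0],0.4]
    - [[2,0,0],[0,0,0],0.4]
    - [[2,0,0],[0,0,0],0.4]
    - [[2,0,0],[0,0,0],0.4]
    - [[2,0,0],[0,0,0],0.4]
    - [[2,0,0],[0,0,0],0.4]
    - [[2,0,0],[0,0,0],0.4]
    - [[1,0,0],[0,0,0],0.4]

```text
t: 10.78
eef_pos: [0.6201, 0.0901, 0.0865]
ee_rot: [3.142, -0.0, 0.076]
force: [-1.6, -0.6, -2.2]
width: 0.0348
```

Emit:
arm_command:
  motion:
    - [[1,0,0],[0,0,0],0.4]
    - [[1,0,0],[0,0,0],0.4]
    - [[1,0,0],[0,0,0],0.4]
    - [[0,0,0],[0,0,0],0.4]

```text
t: 11.12
eef_pos: [0.6231, 0.0904, 0.0866]
ee_rot: [3.142, -0.0, 0.077]
force: [-2.2, -0.3, -0.2]
width: 0.0353
```

```bash
python3 -c "from h import *;st()"
```

```text
t 11.12 tcp mixer mm [ 0.8 19.9] tip z 64.6 rpy [ 3.142 -0.     0.077] F [-2.2 -0.3 -0.2] w 0.0353 q [ 0.45  0.43 -0.29  0.   -0.86  1.19]
```

Still moving freely (2 N). I continue in small steps until the pusher force shows.

Emit:
arm_command:
  motion:
    - [[1,0,0],[0,0,0],0.4]
    - [[1,0,0],[0,0,0],0.4]
    - [[1,0,0],[0,0,0],0.4]
    - [[0,0,0],[0,0,0],0.4]

```text
t: 11.45
eef_pos: [0.6261, 0.0906, 0.0866]
ee_rot: [-3.142, -0.0, 0.077]
force: [-1.0, 0.3, 0.1]
width: 0.0349
```

Emit:
arm_command:
  motion:
    - [[1,0,0],[0,0,0],0.4]
    - [[1,0,0],[0,0,0],0.4]
    - [[0,0,0],[0,0,0],0.4]

```text
t: 11.7
eef_pos: [0.6281, 0.0908, 0.0866]
ee_rot: [-3.142, -0.0, 0.077]
force: [-2.3, -0.2, -1.0]
width: 0.0352
```

Emit:
arm_command:
  motion:
    - [[1,0,0],[0,0,0],0.4]
    - [[1,0,0],[0,0,0],0.4]
    - [[0,0,0],[0,0,0],0.4]

```text
t: 11.95
eef_pos: [0.6291, 0.0908, 0.0864]
ee_rot: [3.141, 0.002, 0.076]
force: [-5.3, 0.5, 1.6]
width: 0.0351
```

Emit:
arm_command:
  motion:
    - [[1,0,0],[0,0,0],0.4]
    - [[1,0,0],[0,0,0],0.4]
    - [[0,0,0],[0,0,0],0.4]

```text
t: 12.2
eef_pos: [0.63, 0.0907, 0.0862]
ee_rot: [3.141, 0.004, 0.076]
force: [-9.1, 0.7, 3.2]
width: 0.0352
```

Emit:
arm_command:
  motion:
    - [[1,0,0],[0,0,0],0.4]
    - [[1,0,0],[0,0,0],0.4]
    - [[0,0,0],[0,0,0],0.4]

```text
t: 12.45
eef_pos: [0.6313, 0.0908, 0.0859]
ee_rot: [3.141, 0.005, 0.076]
force: [-10.8, 0.4, 4.0]
width: 0.0351
```

Emit:
arm_command:
  motion:
    - [[1,0,0],[0,0,0],0.4]
    - [[0.5,0,0],[0,0,0],0.4]
    - [[0,0,0],[0,0,0],0.4]

```text
t: 12.7
eef_pos: [0.6323, 0.0908, 0.0858]
ee_rot: [3.141, 0.006, 0.076]
force: [-11.9, 1.6, 4.4]
width: 0.0352
```

```bash
python3 -c "from h import *;st()"
```

```text
t 12.7 tcp mixer mm [10.  19.6] tip z 63.8 rpy [3.141 0.006 0.076] F [-11.9   1.6   4.4] w 0.0352 q [ 0.45  0.44 -0.26 -0.   -0.87  1.2 ]
```

Emit:
arm_command:
  motion:
    - [[1,0,0],[0,0,0],0.4]
    - [[0.5,0,0],[0,0,0],0.4]
    - [[0,0,0],[0,0,0],0.4]

```text
t: 12.95
eef_pos: [0.6334, 0.0909, 0.0856]
ee_rot: [3.141, 0.007, 0.076]
force: [-13.2, 1.7, 2.9]
width: 0.0347
```

Emit:
arm_command:
  motion:
    - [[1,0,0],[0,0,0],0.4]
    - [[0.5,0,0],[0,0,0],0.4]
    - [[0,0,0],[0,0,0],0.4]

```text
t: 13.2
eef_pos: [0.6342, 0.0909, 0.0848]
ee_rot: [3.141, 0.008, 0.076]
force: [-12.3, 1.8, 0.0]
width: 0.0346
```

Emit:
arm_command:
  motion:
    - [[1,0,0],[0,0,0],0.4]
    - [[0,0,0],[0,0,0],0.4]

```text
t: 13.37
eef_pos: [0.6349, 0.091, 0.0846]
ee_rot: [3.141, 0.009, 0.076]
force: [-13.3, 2.5, -0.9]
width: 0.035
```

```bash
python3 -c "
from h import *
st();b=save('side','s6.png');cv2.imwrite('pics/c6.png',cv2.resize(b[150:250,215:340],(625,500),interpolation=2)[:,:,::-1])"
```

```text
t 13.37 tcp mixer mm [12.6 19.6] tip z 62.6 rpy [3.141 0.009 0.076] F [-13.3   2.5  -0.9] w 0.035 q [ 0.44  0.45 -0.25 -0.   -0.88  1.2 ]
```

View pics/c6.png

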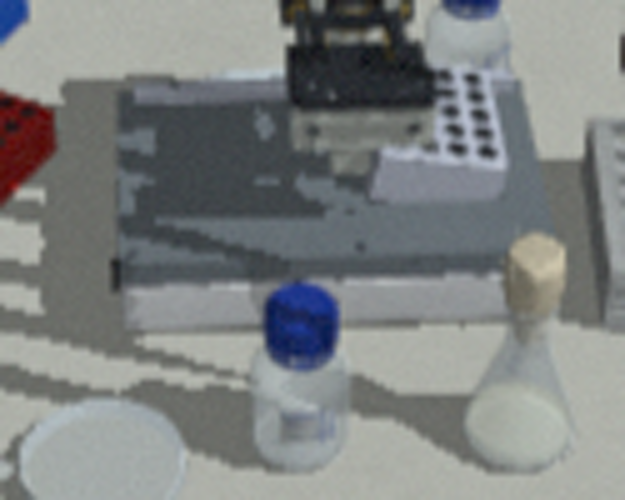

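Still tilted: the block's rear sits at about (375,195) and its front is down. The pusher is nearly driven far enough, so I go a little more.

Emit:
arm_command:
  motion:
    - [[1,0,0],[0,0,0],0.4]
    - [[0.5,0,0],[0,0,0],0.4]
    - [[0,0,0],[0,0,0],0.4]

```text
t: 13.67
eef_pos: [0.635, 0.091, 0.084]
ee_rot: [3.141, 0.011, 0.075]
force: [-16.8, 2.9, -0.1]
width: 0.0351
```

Emit:
arm_command:
  motion:
    - [[1,0,0],[0,0,0],0.4]
    - [[0,0,0],[0,0,0],0.4]
    - [[0,0,0],[0,0,0],0.4]

```text
t: 13.92
eef_pos: [0.6351, 0.091, 0.0836]
ee_rot: [3.14, 0.013, 0.075]
force: [-18.6, 3.0, 0.3]
width: 0.0348
```

```bash
python3 -c "from h import *;st()"
```

```text
t 13.92 tcp mixer mm [12.8 19.5] tip z 61.6 rpy [3.14  0.013 0.075] F [-18.6   3.    0.3] w 0.0348 q [ 0.44  0.45 -0.25 -0.   -0.88  1.21]
```

Emit:
arm_command:
  motion:
    - [[0,0,1],[0,0,0],0.4]
    - [[0,0,1],[0,0,0],0.4]
    - [[0,0,0],[0,0,0],0.4]

```text
t: 14.17
eef_pos: [0.6351, 0.091, 0.0824]
ee_rot: [3.14, 0.013, 0.075]
force: [-22.1, 3.2, 6.1]
width: 0.035
```

```bash
python3 -c "
from h import *
st();b=save('side','s7.png');cv2.imwrite('pics/c7.png',cv2.resize(b[155:200,275:330],(770,600)[:1]+(595,),interpolation=2)[:,:,::-1])"
```

```text
t 14.17 tcp mixer mm [12.8 19.5] tip z 60.4 rpy [3.14  0.013 0.075] F [-22.1   3.2   6.1] w 0.035 q [ 0.44  0.45 -0.25 -0.   -0.88  1.21]
```

View pics/c7.png

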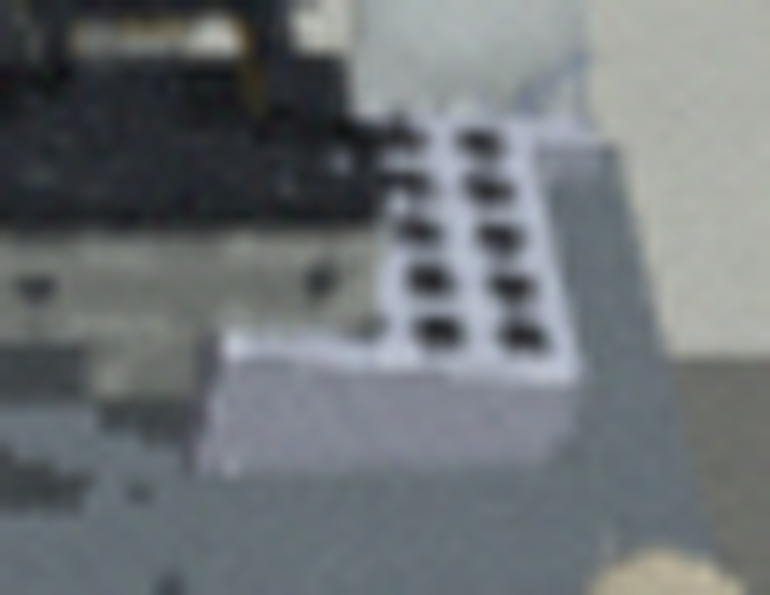

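The crop shows the block fully tilted: the rear bottom edge is at about deck level (205,470) and the front top edge is at (575,385). The hard stop means the front face is on the far wall, so the push itself may be wedging the block. I ease off in steps and watch where the force vanishes, which shows whether the rear edge has caught behind the near wall.

Emit:
arm_command:
  motion:
    - [[-1,0,0],[0,0,0],0.4]
    - [[-1,0,0],[0,0,0],0.4]
    - [[0,0,0],[0,0,0],0.4]

```text
t: 14.47
eef_pos: [0.6349, 0.091, 0.0825]
ee_rot: [3.141, 0.009, 0.076]
force: [-14.3, 2.6, -0.6]
width: 0.035
```

Emit:
arm_command:
  motion:
    - [[-1,0,0],[0,0,0],0.4]
    - [[0,0,0],[0,0,0],0.4]
    - [[0,0,0],[0,0,0],0.4]

```text
t: 14.72
eef_pos: [0.6348, 0.091, 0.0827]
ee_rot: [3.141, 0.008, 0.076]
force: [-11.4, 3.2, -1.0]
width: 0.0352
```

Emit:
arm_command:
  motion:
    - [[-1,0,0],[0,0,0],0.4]
    - [[0,0,0],[0,0,0],0.4]
    - [[0,0,0],[0,0,0],0.4]

```text
t: 14.97
eef_pos: [0.6347, 0.091, 0.083]
ee_rot: [3.141, 0.006, 0.076]
force: [-8.0, 2.3, -2.7]
width: 0.035
```

Emit:
arm_command:
  motion:
    - [[-0.5,0,0],[0,0,0],0.4]
    - [[0,0,0],[0,0,0],0.4]
    - [[0,0,0],[0,0,0],0.4]

```text
t: 15.22
eef_pos: [0.6347, 0.091, 0.0832]
ee_rot: [3.141, 0.005, 0.076]
force: [-7.4, 1.8, -1.1]
width: 0.0351
```

Emit:
arm_command:
  motion:
    - [[-0.5,0,0],[0,0,0],0.4]
    - [[0,0,0],[0,0,0],0.4]
    - [[0,0,0],[0,0,0],0.4]

```text
t: 15.47
eef_pos: [0.6344, 0.091, 0.0833]
ee_rot: [3.141, 0.005, 0.076]
force: [-8.3, 0.6, -2.2]
width: 0.0349
```

Emit:
arm_command:
  motion:
    - [[-0.5,0,0],[0,0,0],0.4]
    - [[0,0,0],[0,0,0],0.4]
    - [[0,0,0],[0,0,0],0.4]

```text
t: 15.72
eef_pos: [0.6341, 0.091, 0.0833]
ee_rot: [3.141, 0.005, 0.076]
force: [-6.8, 1.4, -2.5]
width: 0.0356
```

Emit:
arm_command:
  motion:
    - [[1.2,0,0.5],[0,0,0],0.4]
    - [[0,0,1],[0,0,0],0.4]
    - [[0,0,0],[0,0,0],0.4]

```text
t: 15.97
eef_pos: [0.6342, 0.0909, 0.0824]
ee_rot: [3.141, 0.006, 0.076]
force: [-12.9, 0.9, 5.2]
width: 0.0352
```

Emit:
arm_command:
  motion:
    - [[-2,0,0],[0,0,0],0.4]
    - [[0,0,0],[0,0,0],0.4]
    - [[0,0,0],[0,0,0],0.4]

```text
t: 16.22
eef_pos: [0.6335, 0.091, 0.0824]
ee_rot: [3.141, 0.004, 0.076]
force: [-7.6, 1.0, 0.9]
width: 0.0352
```

Emit:
arm_command:
  motion:
    - [[-1.5,0,0],[0,0,0],0.4]
    - [[0,0,0],[0,0,0],0.4]
    - [[0,0,0],[0,0,0],0.4]

```text
t: 16.47
eef_pos: [0.6334, 0.0911, 0.0828]
ee_rot: [3.141, 0.001, 0.076]
force: [-4.7, 0.2, -0.2]
width: 0.0351
```

Emit:
arm_command:
  motion:
    - [[-1.5,0,0],[0,0,0],0.4]
    - [[0,0,0],[0,0,0],0.4]
    - [[0,0,0],[0,0,0],0.4]

```text
t: 16.72
eef_pos: [0.6334, 0.0913, 0.0835]
ee_rot: [-3.141, -0.002, 0.077]
force: [-0.3, -0.3, -0.6]
width: 0.035
```

The force vanished after about 1.5 mm, although the spring would have followed for 5 mm, so the rear edge is probably caught behind the near wall. Next I press on the rear of the top face.

Emit:
arm_command:
  motion:
    - [[-6,0,0],[0,0,0],0.4]
    - [[0,0,-20],[0,0,0],0.4]
    - [[0,0,-25],[0,0,0],0.4]
    - [[10,0,0],[0,0,0],0.4]
    - [[15,0,0],[0,0,0],0.4]
    - [[7,0,0],[0,0,0],0.4]
    - [[0,0,0],[0,0,0],0.4]
    - [[0,0,0],[0,0,0],0.4]

```text
t: 17.38
eef_pos: [0.6582, 0.093, 0.1275]
ee_rot: [3.142, 0.001, 0.076]
force: [0.3, 0.6, -1.1]
width: 0.0353
```

```bash
python3 -c "from h import *;st()"
```

```text
t 17.38 tcp mixer mm [36.  19.8] tip z 105.5 rpy [3.142e+00 1.000e-03 7.600e-02] F [ 0.3  0.6 -1.1] w 0.0353 q [ 0.43  0.43 -0.16 -0.   -0.97  1.21]
```

Emit:
arm_command:
  motion:
    - [[0,0,3],[0,0,0],0.4]
    - [[0,0,3],[0,0,0],0.4]
    - [[0,0,3],[0,0,0],0.4]
    - [[0,0,0],[0,0,0],0.4]

```text
t: 17.72
eef_pos: [0.6576, 0.0929, 0.118]
ee_rot: [3.141, 0.001, 0.077]
force: [-0.1, 0.4, -0.3]
width: 0.0349
```

Emit:
arm_command:
  motion:
    - [[0,0,1.5],[0,0,0],0.4]
    - [[0,0,1.5],[0,0,0],0.4]
    - [[0,0,0],[0,0,0],0.4]

```text
t: 17.97
eef_pos: [0.6583, 0.0931, 0.1158]
ee_rot: [3.142, 0.0, 0.077]
force: [0.3, 0.0, 0.1]
width: 0.035
```

Emit:
arm_command:
  motion:
    - [[0,0,1.5],[0,0,0],0.4]
    - [[0,0,1],[0,0,0],0.4]
    - [[0,0,0],[0,0,0],0.4]

```text
t: 18.22
eef_pos: [0.6584, 0.0931, 0.1136]
ee_rot: [3.142, 0.0, 0.077]
force: [-1.2, -0.0, 2.5]
width: 0.035
```

Emit:
arm_command:
  motion:
    - [[0,0,1.5],[0,0,0],0.4]
    - [[0,0,1.5],[0,0,0],0.4]
    - [[0,0,0],[0,0,0],0.4]

```text
t: 18.47
eef_pos: [0.6582, 0.093, 0.1105]
ee_rot: [3.142, 0.0, 0.076]
force: [-1.7, -0.3, 3.6]
width: 0.0351
```

Emit:
arm_command:
  motion:
    - [[0,0,1.5],[0,0,0],0.4]
    - [[0,0,1.5],[0,0,0],0.4]
    - [[0,0,0],[0,0,0],0.4]

```text
t: 18.72
eef_pos: [0.6583, 0.093, 0.1071]
ee_rot: [3.142, 0.0, 0.076]
force: [-2.3, -0.8, 2.9]
width: 0.0353
```

Emit:
arm_command:
  motion:
    - [[0,0,1],[0,0,0],0.4]
    - [[0,0,1],[0,0,0],0.4]
    - [[0,0,0],[0,0,0],0.4]

```text
t: 18.97
eef_pos: [0.6584, 0.093, 0.1052]
ee_rot: [3.142, 0.0, 0.076]
force: [-0.4, -0.1, 1.3]
width: 0.0351
```

It is sinking smoothly. I continue until it is firm.

Emit:
arm_command:
  motion:
    - [[0,0,1],[0,0,0],0.4]
    - [[0,0,1],[0,0,0],0.4]
    - [[0,0,0],[0,0,0],0.4]

```text
t: 19.22
eef_pos: [0.6585, 0.0931, 0.1034]
ee_rot: [-3.142, -0.0, 0.077]
force: [-0.1, 0.5, 1.3]
width: 0.0351
```

Emit:
arm_command:
  motion:
    - [[0,0,1.5],[0,0,0],0.4]
    - [[0,0,0],[0,0,0],0.4]
    - [[0,0,0],[0,0,0],0.4]

```text
t: 19.47
eef_pos: [0.6586, 0.0931, 0.1033]
ee_rot: [3.142, -0.001, 0.077]
force: [-5.6, 0.7, 11.7]
width: 0.035
```

Emit:
arm_command:
  motion:
    - [[0,0,1.5],[0,0,0],0.4]
    - [[0,0,0],[0,0,0],0.4]
    - [[0,0,0],[0,0,0],0.4]

```text
t: 19.72
eef_pos: [0.6586, 0.0931, 0.1033]
ee_rot: [3.141, -0.002, 0.077]
force: [-8.7, 0.5, 19.9]
width: 0.0352
```

It is firm at tip height 81.3 mm, and a seated top is 81 mm. I check the height at the front too by touching there, then retreat.

Emit:
arm_command:
  motion:
    - [[0,0,-8],[0,0,0],0.4]
    - [[15,0,0],[0,0,0],0.4]
    - [[20,0,0],[0,0,0],0.4]
    - [[8,0,0],[0,0,0],0.4]
    - [[0,0,3],[0,0,0],0.4]
    - [[0,0,2.5],[0,0,0],0.4]
    - [[0,0,2.5],[0,0,0],0.4]
    - [[0,0,2],[0,0,0],0.4]
    - [[0,0,0],[0,0,0],0.4]

```text
t: 20.47
eef_pos: [0.7018, 0.0964, 0.1032]
ee_rot: [3.141, -0.004, 0.078]
force: [-8.2, -1.0, 25.9]
width: 0.0353
```

```bash
python3 -c "from h import *;st()"
```

```text
t 20.47 tcp mixer mm [79.8 19.9] tip z 81.2 rpy [ 3.141 -0.004  0.078] F [-8.2 -1.  25.9] w 0.0353 q [ 0.41  0.52 -0.08  0.   -0.97  1.24]
```

Emit:
arm_command:
  motion:
    - [[0,0,-15],[0,0,0],0.4]
    - [[0,0,-30],[0,0,0],0.4]
    - [[0,0,-35],[0,0,0],0.4]
    - [[-40,0,-20],[0,0,0],0.4]
    - [[-40,0,0],[0,0,0],0.4]
    - [[-40,0,0],[0,0,0],0.4]
    - [[-40,0,0],[0,0,0],0.4]
    - [[-40,0,0],[0,0,0],0.4]
    - [[0,0,0],[0,0,0],0.4]
    - [[0,0,0],[0,0,0],0.4]

```text
t: 21.3
eef_pos: [0.5021, 0.0808, 0.1976]
ee_rot: [-3.141, -0.001, 0.078]
force: [-1.0, 0.8, 1.0]
width: 0.0347
```

```bash
python3 -c "
from h import *
st();a=save('top','t8.png');b=save('side','s8.png')
A=cv2.resize(a[92:212,185:310],(400,384),interpolation=2);B=cv2.resize(b[150:246,240:340],(400,384),interpolation=2)
cv2.imwrite('pics/c8.png',np.hstack([A,B])[:,:,::-1])"
```

```text
t 21.3 tcp mixer mm [-120.6   19.5] tip z 175.6 rpy [-3.141e+00 -1.000e-03  7.800e-02] F [-1.   0.8  1. ] w 0.0347 q [ 0.55  0.13 -0.42 -0.   -1.02  1.1 ]
```

View pics/c8.png

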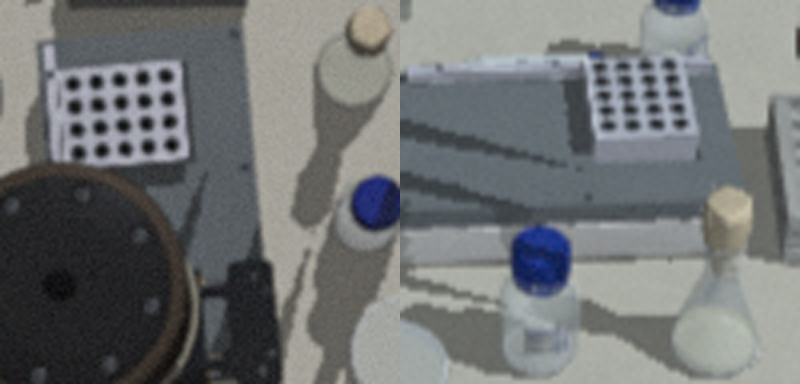

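The block sits level in the nest in both views, with parallel top edges, only its upper part above the deck, and the bystanders in place. Handing in.

```bash
python3 -c "
from h import *
print(arm.job_done());
a=cv2.imread('pics/t0.png');b=cv2.imread('pics/t8.png')
for x0,y0,x1,y1 in((284,92,310,128),(290,182,332,224),(160,102,186,132),(170,140,182,190)): print(np.abs(a[y0:y1,x0:x1].astype(int)-b[y0:y1,x0:x1]).mean().round(1))"
```

```text
the job is handed in; nothing more can be done
None
24.2
25.5
19.7
64.6
```

The tube block is seated in the nest and the job is handed in at about 21 s, with the arm clear of everything. I pushed the block sideways onto the fence, then along it over the near edge until it tipped. From there I drove it against the spring pusher to its hard stop, eased off so the rear edge caught behind the near wall, and pressed the rear down.

**Seating:** The top touched firm at 81.3 mm at the rear and 81.2 mm at the front, against 81 mm for a fully seated block. The last top and side views show it level and aligned. I did not read the pusher joint directly. The highest forces I read were about 26 N when pressing down and 22 N when pushing forward.

**Bystanders:** In the last pictures viewed, the first bottle and the flask stand where they were, and the parts of the dish and second bottle in view look unmoved. The arm hides the lying tube from the top view. I felt no contact near it, but I did not confirm it in a final picture.

**Check that disagreed:** A crude pixel comparison of the first and last top views, run after handing in, gave large differences of 20–65 grey levels in four bystander areas. The arm and its shadows probably explain these, so that check neither confirms nor contradicts the views.

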